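# Empty the polishing tumbler

### The arm

A 6-joint arm with a two-finger parallel gripper is mounted at the origin on the work surface. World frame = base frame: x ahead of the robot, y to its left, z up, the work surface at z = 0. Lengths are in mm, angles in rad, forces in N, time in s.
With the tool pointing down it reaches from about 400 to 925 mm from the base axis. Payload 12.5 kg.
Tool frame: the origin (TCP) lies midway between the tips of the shut fingers; the grasp point (between the pads) lies 19 mm behind it; z points along the fingers, y is the line along which they close (so a half turn about z gives the same grasp; the last joint's range is limited). The gripper opens to 95 mm and grips with 3 to 60 N. Pads are 20 mm wide; open, the fingers measure 119 mm over their backs; the gripper's body (75 mm by 180 mm) begins 59 mm behind the grasp point.
Start: joints at [0.995, 0.491, 1.559, -0, 1.092, -0.106], TCP at [282.93, 557.313, 214.661] pointing down, gripper open.
Joint ranges: [-3.1, 3.1], [-0.84, 2.19], [0.05, 2.79], [-1.13, 4.28], [0.06, 2.93], [-2.69, 2.69]. Speed limits (rad/s): [2.22, 2.22, 2.79, 3.14, 3.14, 3.14].

### API

Orientations are given as [roll, pitch, yaw] about the fixed x, y, z axes, in that order (R = Rz(yaw) Ry(pitch) Rx(roll)).
In Python, from cell import env gives the robot as it stands.
- The arm moves only by the tool carry_out, never from a script. Its argument "series" is a list of rows, each a list of 4 numbers: the shift along the world's x, y, z normalised to -1 to 1, where 1 is 5 cm, then the turn about the world's z normalised to -1 to 1, where 1 is 6 degrees. In form: [[x, y, z, turn], ...]. A call has exactly 5 rows; each row shifts and turns the commanded pose from where the row before left it; what a row does not reach is not made up. A row lasts 1/10 s, in which the tool goes at most 50 mm and 8.59 degrees, less where a joint would pass 70% of its speed; a pose out of reach is approached as far as the arm can. A call with a number of a shift or a turn outside -1 to 1 is refused whole. A call with a gripper value outside its range is refused whole. "fingers" is the closure, from -1 (fully open) to 1 (shut), set as the call begins (left out, the last holds). The fingers move at their own pace and stop on an object; the grip force is fixed at half the most. Time passes only in rows, so rows that do not move let the fingers close, or fill a call up. It gives the time, the measured TCP pose, the force, the opening and the grip force at its end, in the units of the state.
- env.state(): the state, without advancing time (a new reading comes with each control period).
- env.read_camera(name): name is "side" or "top"; returns the picture (480x640x3 uint8, red, green, blue); there is no depth.
- env.calibration(name): a dict with "K" (3x3 intrinsics, pixels), "pose" (4x4, takes a point from camera to world coordinates). Camera axes: x right, y down, z forward; pixel columns grow to the right and rows downward; lengths in mm; the calibration is good to about 2 mm. A picture is of the moment at which its call begins. calibration takes no time and is no camera call.
- env.job_done(): hands the job in; it is judged then, once.
Trained networks look in the newest picture that a camera, given by its name, has taken for a name from the list of things; names that differ only in an ending like _2 or _b are one class to them, and where a whole thing is asked for, a point or a joint stands for the part that bears it (a point fixed in the world has none). Each returns a list of dicts, best first, with "conf" (0 to 1); they miss things now and then, are a little off and sometimes report something else, mostly with a low value. They report only what shows in the picture. A call takes as long as a camera call. They do not tell look-alikes from the thing itself.
- env.look_for(camera, label): "position" ([row, column] as shares, 0 to 1, of the picture: columns of its width, rows of its height, amid what is visible of it).
The state is a dict: "t": time; "joints": joint angles; "qvel": joint speeds; "tau": joint torques, N m; "eef_pos": TCP position; "tcp_rot": TCP orientation; "ft_force": force on the tool from outside, world axes, zero at the start; "moment": the same for the moment, N m; "opening": opening from 0.0 (shut) to 1.0 (fully open); "grip_force": force on a finger pad.
Only numpy, scipy, OpenCV 4.12 (cv2) and the standard library are available. Lean on these libraries where they do the work, as an engineer would, in place of code of your own. Each camera call takes 0.05 s, during which the arm holds its last target. There are 200 camera calls.

### The job

Empty the polishing tumbler. Lift the loose lid off its tilted barrel by the knob and, without dropping it, lay it aside flat with the knob up, all of it on the rubber bench mat; then turn the handwheel to tip the barrel right over to its stop, so that all three drum lugs roll out into the tray under the mouth, and leave it tipped. Do not disturb the other things on the bench.

Things in the scene. Friction and masses are not known exactly. Their poses are not given: they have to be found in the camera images.
- tumbler: Polishing tumbler: grey U frame fixed on the bench, feet 290 x 242 mm; two posts at y = +-108 mm (bearings up to y +-121, 240 mm high) carry a barrel whose trunnion axis lies along y, 210 mm up. Origin on the bench under the axis' middle; x level, to its rear (the mouth leans to -x, roughly towards the robot), y to the handwheel, z up. A control box reaches y = -154 mm. Yaw -0.15 to 0.35.
- mouth (a point): Centre of the barrel's round mouth, in its rim's plane, 100 mm from the trunnion axis; z points out along the barrel's axis. Steel barrel 150 mm across (157 over its beads), 139 mm inside, 165 mm long; at the start its axis leans 0.61 rad (35 degrees) from vertical to the tumbler's -x.
- barrel (a joint): Tilt of barrel and handwheel together (rad): 0 at the start, grows as the mouth tips down to the tumbler's -x and the handwheel's top moves the same way; stop at 1.75 (mouth 45 degrees below level). Stiff: stays where it is left; turning it slowly takes 8 to 15 N at the wheel's rim. The lugs roll out from about 1.0 on.
- handwheel: Dark iron handwheel, upright, fixed on the trunnion shaft at the tumbler's +y side: one turn of it is one turn of the barrel. Origin at the hub, 195 mm from the barrel's middle, 210 mm up; y along the axis, away from the barrel. Round rim: 80 mm from hub to the middle of its 16 mm bar, three spokes in its plane, 60 mm free behind it. Its upper part can be pinched along y from above.
- lid: Loose steel lid, 0.2 to 0.45 kg, on the mouth and tilted with it. Origin at the centre of the flange's underside, z out through the knob. Flange 160 mm across, 4 mm thick, domed to 14 mm at the knob. Below it a plug 132 mm across, 12 mm deep enters the mouth with 3 to 4 mm play, so draw it off along its axis. Laid flat it stands on the plug, origin 12 mm above what it lies on.
- knob (a point): Grip point in the lid's black knob, on the lid's axis, 36 mm above the flange's underside; same axes as the lid. The knob is 33 mm across from 27 to 44 mm above the underside, rounded off at 48 mm, on an 18 mm neck.
- mat: Dark rubber bench mat, 260 x 260 x 4 mm, fixed on the bench, at the tumbler's -y side. Origin at the centre of its underside.
- tray: Loose aluminium catch tray, 290 (x) x 170 (y) x 55 mm high, walls 3 mm, standing between the frame's feet under the mouth. Origin at the centre of its underside.
- lug1: Turned steel tube lug (a drum fitting), 20 mm across and 64 mm long, origin at its middle, y along its length; one of three alike, inside the barrel at the start.
- lug2: Turned steel tube lug (a drum fitting), 20 mm across and 64 mm long, origin at its middle, y along its length; one of three alike, inside the barrel at the start.
- lug3: Turned steel tube lug (a drum fitting), 20 mm across and 64 mm long, origin at its middle, y along its length; one of three alike, inside the barrel at the start.
- drill: Bystander: cordless drill standing on its battery, red and black, about 180 mm long and 190 mm high, left of the handwheel. Origin at the middle of its underside.
- cup: Bystander: grey drinking cup, 80 mm across and 150 mm high, standing between tumbler and mat, farther off. Origin at the middle of its underside.
- screwdriver: Bystander: screwdriver with a red handle, 190 mm long, lying on the bench in front of the robot. Origin at the middle of its underside.
- polish: Bystander: closed can of metal polish, 72 mm across and 130 mm high, to the right of the mat. Origin at the middle of its underside.
There are look-alikes about, which are no part of the job. What is shaped like the lid but orange is not meant.

How it is judged:
By the outcome, as a careful person would: the job done as asked, in the order asked, and still so for the second after the job is handed in, with the robot touching nothing.
It also fails if it takes over 72 s, if anything falls off the work surface, if the arm or the gripper's body presses on something with over 40 N, if the wrist force passes 120 N, or if a joint passes its speed limit or range.

## Working session

There is one attempt and no reset: what is moved stays moved. The work goes in short steps, Python scripts to look and compute and a tool call to move; the robot and the scene stay as the last step left them, time stands still between calls to the robot, and variables do not carry over. Pictures are saved under pics/ and viewed, at most 10 in all, crops included, and the job is handed in when it is done.

Besides the shell and the picture viewer there is one more tool, called as name(argument=value, ...), one argument or row to a line, values as JSON. carry_out: Moves the arm, as the interface text tells. Its arguments: {"type":"object","properties":{"series":{"type":"array","items":{"type":"array","items":{"type":"number","minimum":-1,"maximum":1}}},"fingers":{"type":"number"}},"required":["series"]}

```bash
mkdir -p pics; ls; python3 - <<'E'
from cell import env
import cv2,numpy as np
for c in("side","top"):
    im=env.read_camera(c); cv2.imwrite(f"pics/{c}0.png",im[:,:,::-1])
    k=env.calibration(c); print(c,np.round(k["K"],1).tolist(),np.round(k["pose"],3).tolist())
    for l in ["tumbler","mouth","handwheel","lid","knob","mat","tray","drill","cup","screwdriver","polish"]:
        print(l,[(round(d["position"][1]*640),round(d["position"][0]*480),round(d["conf"],2)) for d in env.look_for(c,l)[:3]])
print(env.state())
E
```

```text
pics
side [[455.6, 0.0, 319.6], [0.0, 455.6, 238.4], [0.0, 0.0, 1.0]] [[0.86, -0.389, 0.331, 86.069], [-0.51, -0.646, 0.568, -762.325], [-0.007, -0.657, -0.753, 1090.035], [0.0, 0.0, 0.0, 1.0]]
tumbler [(348, 219, 0.72), (300, 260, 0.69)]
mouth [(343, 192, 0.84), (230, 156, 0.41)]
handwheel [(288, 152, 0.73)]
lid [(190, 215, 0.81), (252, 210, 0.8), (320, 183, 0.75)]
knob [(321, 182, 0.9), (250, 209, 0.78), (192, 214, 0.58)]
mat [(381, 372, 0.81), (426, 447, 0.19)]
tray [(300, 260, 0.7)]
drill [(229, 155, 0.85)]
cup []
screwdriver [(288, 387, 0.71)]
polish [(427, 448, 0.71), (343, 191, 0.71)]
top [[446.7, 0.0, 318.3], [0.0, 446.7, 237.3], [0.0, 0.0, 1.0]] [[-0.007, -0.988, 0.152, 263.54], [-1.0, 0.008, 0.005, -73.992], [-0.006, -0.152, -0.988, 1561.703], [0.0, 0.0, 0.0, 1.0]]
tumbler [(273, 196, 0.59)]
mouth [(268, 189, 0.82)]
handwheel [(230, 209, 0.58)]
lid [(220, 261, 0.81), (293, 210, 0.79), (196, 314, 0.75)]
knob [(219, 260, 0.98), (197, 309, 0.81), (294, 213, 0.57)]
mat [(412, 243, 0.65), (481, 252, 0.65)]
tray [(299, 259, 0.83)]
drill [(162, 254, 0.68)]
cup [(366, 174, 0.97), (398, 310, 0.61), (272, 192, 0.29)]
screwdriver [(400, 312, 0.57), (164, 253, 0.38)]
polish [(484, 253, 0.67)]
{'t': 1.2, 'joints': array([ 9.95387499e-01,  4.90926977e-01,  1.55891977e+00, -3.02642057e-05,
        1.09170717e+00, -1.05573987e-01]), 'qvel': array([-0.00085563,  0.00071623, -0.00184168,  0.00133427,  0.00016808,
        0.00150481]), 'tau': array([-6.16882808e-04, -6.12478781e+01, -2.58423758e+01,  6.92942762e-02,
        4.46090475e-02, -8.27389272e-05]), 'eef_pos': array([282.9366267 , 557.29578496, 214.63735714]), 'tcp_rot': array([3.14155696e+00, 3.07897372e-05, 2.67177176e+00]), 'ft_force': array([-0.5518327 , -0.07814577,  0.77840407]), 'moment': array([ 0.03650095, -0.02933316,  0.05776271]), 'grip_force': 0.0, 'opening': 0.9995229661305016}
```

View pics/side0.png

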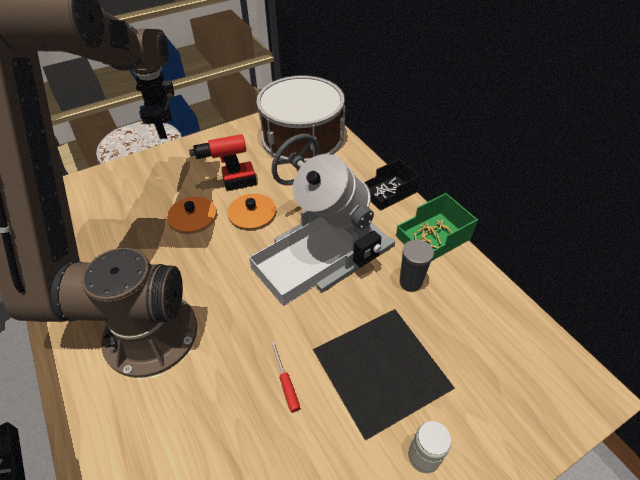

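View pics/top0.png

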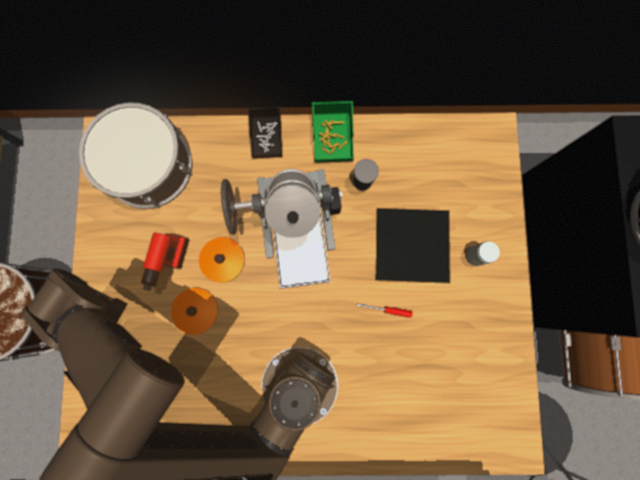

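Lid candidates: orange at top (220,260), orange at top (194,311), and grey on the tumbler's mouth at top (293,213) / side (321,180). Only the grey one, on the mouth, fits. I'll confirm it with an enlarged crop.

```bash
cat > h.py <<'E'
from cell import env
import cv2,numpy as np
def cal(c):
    k=env.calibration(c); return np.array(k["K"]),np.array(k["pose"])
def ray(c,p):
    K,T=cal(c); d=T[:3,:3]@np.linalg.solve(K,[p[0],p[1],1]); return T[:3,3],d/np.linalg.norm(d)
def tri(ps,pt):
    A=np.zeros((3,3));b=np.zeros(3);R=[ray("side",ps),ray("top",pt)]
    for o,d in R: M=np.eye(3)-np.outer(d,d);A+=M;b+=M@o
    x=np.linalg.solve(A,b); return x,[np.linalg.norm(np.cross(x-o,d)) for o,d in R]
def onz(c,p,z):
    o,d=ray(c,p); return o+d*(z-o[2])/d[2]
def proj(c,X):
    K,T=cal(c); q=K@(T[:3,:3].T@(np.asarray(X,float)-T[:3,3])); return q[:2]/q[2]
E
python3 - <<'E'
from h import *
a=cv2.imread("pics/side0.png")[120:310,240:410];b=cv2.imread("pics/top0.png")[155:305,205:355]
a=cv2.resize(a,None,fx=3,fy=3,interpolation=cv2.INTER_CUBIC)  #510x570
b=cv2.resize(b,None,fx=1.9,fy=1.9,interpolation=cv2.INTER_CUBIC)
c=np.zeros((570,800,3),np.uint8);c[:,:510]=a;c[:285,510:795]=b
cv2.imwrite("pics/crop.png",c)
print("knob",tri((321,181),(293.5,213)),"net",tri((321,182),(294,213)))
for n,p in dict(c=(412,243),tl=(376.5,209),tr=(450,211),br=(450,284),bl=(376,280)).items(): print("mat",n,onz("top",p,4).round())
print("tray",[onz("top",p,55).round() for p in((282,287),(328,283))])
print("polish",tri((433,433),(484,253)),"cup",tri((418,252),(365,171)),"drill",onz("top",(165,255),150))
E
```

```text
knob (array([533.06906362,   2.29106557, 299.37145794]), [np.float64(4.026190567188342), np.float64(4.026190567188454)]) net (array([533.03620214,   1.19567437, 296.9525353 ]), [np.float64(3.467303112252115), np.float64(3.4673031122522784)])
mat c [ 480. -395.    4.]
mat tl [ 604. -274.    4.]
mat tr [ 594. -534.    4.]
mat br [ 336. -521.    4.]
mat bl [ 352. -265.    4.]
tray [array([327.,  57.,  55.]), array([340., -98.,  55.])]
polish (array([ 434.80553587, -605.52170213,  121.29956795]), [np.float64(5.89233640296554), np.float64(5.8923364029655625)]) cup (array([ 704.43370387, -222.95973079,  138.41698346]), [np.float64(2.0881382086627953), np.float64(2.0881382086626368)]) drill [427.5501274  422.16086035 150.        ]
```

View pics/crop.png

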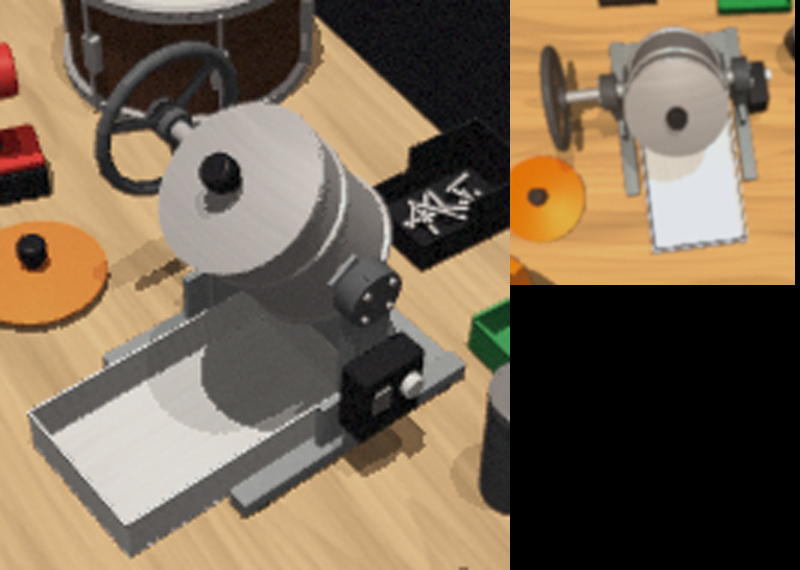

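The crop shows the grey steel lid on the barrel's mouth with its black knob at side (314,178) and top (293,217), so this is the one to lift. The handwheel hub is near side (295.5,159) and top (229,206.5). I'll fit the tumbler's pose to these points and the foot corners.

```bash
cat >> h.py <<'E'
def W(p,X):
    c,s=np.cos(p[2]),np.sin(p[2]); return np.array([p[0]+c*X[0]-s*X[1],p[1]+s*X[0]+c*X[1],X[2]])
E
python3 - <<'E'
from h import *
from scipy.optimize import least_squares
S,C=np.sin(.61),np.cos(.61)
kn=(-S*138,0,210+C*138)
obs=[("side",kn,(313.7,178)),("top",kn,(292.9,217.1)),("side",(0,195,210),(295.5,159.3)),("top",(0,195,210),(228.7,206.6))]
F=lambda sx,sy:("f",sx,sy)
obs+=[("top",F(-1,1),(269.2,256.6)),("top",F(-1,-1),(330.8,248.7)),("top",F(1,1),(258.7,178.7)),("top",F(1,-1),(324.2,170.8)),("side",F(-1,-1),(322.3,290)),("side",F(1,-1),(395,243))]
def res(p):
    r=[]
    for c,X,u in obs:
        if X[0]=="f": X=(p[3]+X[1]*145,X[2]*121,8)
        r.append(proj(c,W(p,X))-u)
    return np.ravel(r)
f=least_squares(res,[620,0,.1,0],loss="soft_l1");p=f.x
print(p.round(3),res(p).reshape(-1,2).round(1).tolist())
print("knob",W(p,(-S*136,0,210+C*136)).round(),"hub",W(p,(0,195,210)).round(),"tri",tri((313.7,178),(292.9,217.1)),tri((295.5,159.3),(228.7,206.6)))
np.save("p.npy",p)
E
```

```text
[ 5.93516e+02  1.41520e+01  1.23000e-01 -1.44500e+00] [[-0.8, -1.7], [-0.2, -0.9], [-0.1, 1.0], [0.8, 0.1], [-2.8, 0.7], [4.2, -0.4], [-1.3, -1.0], [-0.1, -1.6], [-0.6, 1.8], [0.2, 1.2]]
knob [516.   5. 321.] hub [570. 208. 210.] tri (array([515.12059756,   3.73157279, 317.44358953]), [np.float64(1.6247648281217066), np.float64(1.6247648281216307)]) (array([570.20822082, 209.38753874, 212.23601417]), [np.float64(0.8045950992954138), np.float64(0.8045950992952238)])
```

carry_out(
  series=[
    [0,0,0.94,0],
    [0,0,0.94,0],
    [0,0,0.94,0],
    [0,0,0.94,0],
    [0,0,0.94,0],
  ],
  fingers=-1,
)

```text
t: 1.7
eef_pos: [282.6, 556.9, 451.9]
tcp_rot: [3.141, 0.0, 2.672]
ft_force: [0.4, 0.8, -0.8]
opening: 1.005
grip_force: 0.0
```

carry_out(
  series=[
    [0.3,-0.74,0,0.38],
    [0.3,-0.74,0,0.38],
    [0.3,-0.74,0,0.38],
    [0.3,-0.74,0,0.38],
    [0.3,-0.74,0,0.38],
  ],
)

```text
t: 2.2
eef_pos: [358.1, 370.8, 449.8]
tcp_rot: [3.141, 0.0, 2.873]
ft_force: [1.3, 0.4, 0.3]
opening: 1.001
grip_force: 0.0
```

carry_out(
  series=[
    [0.3,-0.74,0,0.38],
    [0.3,-0.74,0,0.38],
    [0.3,-0.74,0,0.38],
    [0.3,-0.74,0,0.38],
    [0.3,-0.74,0,0.38],
  ],
)

```text
t: 2.7
eef_pos: [433.1, 185.7, 449.9]
tcp_rot: [3.141, 0.0, 3.071]
ft_force: [0.2, 0.2, -0.2]
opening: 0.998
grip_force: 0.0
```

carry_out(
  series=[
    [0.3,-0.74,0,0.38],
    [0.3,-0.74,0,0.38],
    [0.3,-0.74,0,0.38],
    [0.3,-0.74,0,0.38],
    [0.3,-0.74,0,0.38],
  ],
)

```text
t: 3.2
eef_pos: [508.2, 0.7, 449.9]
tcp_rot: [3.142, 0.0, -3.013]
ft_force: [0.4, -0.7, 0.0]
opening: 0.999
grip_force: 0.0
```

carry_out(
  series=[
    [0,0,0,0],
    [0,0,0,0],
    [0,0,0,0],
    [0,0,0,0],
    [0,0,0,0],
  ],
)

```text
t: 3.7
eef_pos: [507.6, 3.2, 449.9]
tcp_rot: [3.142, 0.0, -3.013]
ft_force: [-0.6, 0.1, 1.1]
opening: 0.998
grip_force: 0.0
```

carry_out(
  series=[
    [0.12,0.02,-0.6,0],
    [0,0,-0.6,0],
    [0,0,-0.6,0],
    [0,0,-0.6,0],
    [0,0,-0.1,0],
  ],
)

```text
t: 4.2
eef_pos: [512.8, 4.0, 322.1]
tcp_rot: [3.14, -0.004, -3.014]
ft_force: [0.2, 0.2, 0.1]
opening: 0.999
grip_force: 0.0
```

carry_out(
  series=[
    [0,0,-0.1,0],
    [0,0,-0.1,0],
    [0,0,-0.1,0],
    [0,0,-0.1,0],
    [0,0,0,0],
  ],
)

```text
t: 4.7
eef_pos: [513.8, 3.3, 304.4]
tcp_rot: [3.141, -0.0, -3.015]
ft_force: [0.5, -0.8, -0.4]
opening: 1.004
grip_force: 0.0
```

```bash
python3 - <<'E'
from h import *
a=env.read_camera("side")[110:270,220:430,::-1];b=env.read_camera("top")[150:280,230:360,::-1]
a=cv2.resize(a,None,fx=2.2,fy=2.2,interpolation=2);b=cv2.resize(b,None,fx=2.5,fy=2.5,interpolation=2)
c=np.zeros((352,800,3),np.uint8);c[:,:462]=a;c[:325,465:790]=b
cv2.imwrite("pics/g1.png",c);print(env.state()["eef_pos"],env.state()["ft_force"])
E
```

```text
[514.00443416   3.27952437 304.83049321] [ 0.24191143 -0.05121459 -0.48410846]
```

View pics/g1.png

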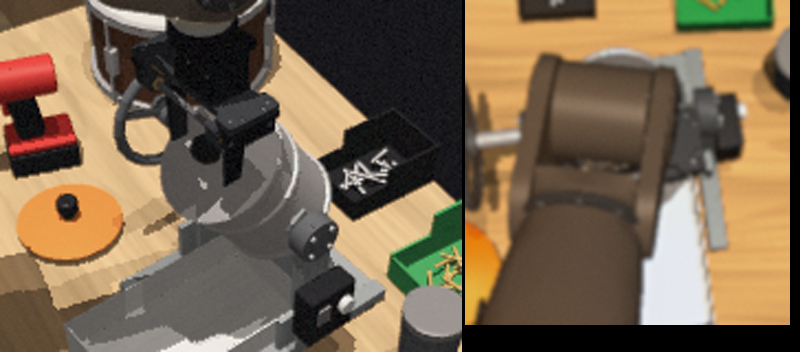

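The fingers straddle the knob, which sits at crop (205,150) between the tips. Closing now.

carry_out(
  series=[
    [0,0,0,0],
    [0,0,0,0],
    [0,0,0,0],
    [0,0,0,0],
    [0,0,0,0],
  ],
  fingers=1,
)

```text
t: 5.3
eef_pos: [513.9, 3.3, 304.7]
tcp_rot: [3.142, 0.0, -3.014]
ft_force: [0.2, 0.2, 0.0]
opening: 0.636
grip_force: 0.0
```

carry_out(
  series=[
    [0,0,0,0],
    [0,0,0,0],
    [0,0,0,0],
    [0,0,0,0],
    [0,0,0,0],
  ],
)

```text
t: 5.8
eef_pos: [513.9, 3.3, 304.7]
tcp_rot: [3.142, -0.0, -3.014]
ft_force: [0.1, -0.2, -0.7]
opening: 0.344
grip_force: 30.0
```

carry_out(
  series=[
    [-0.114,-0.014,0.164,0],
    [-0.114,-0.014,0.164,0],
    [-0.114,-0.014,0.164,0],
    [-0.114,-0.014,0.164,0],
    [-0.114,-0.014,0.164,0],
  ],
)

```text
t: 6.3
eef_pos: [484.7, -0.2, 346.6]
tcp_rot: [3.142, 0.0, -3.015]
ft_force: [0.5, -0.4, -4.5]
opening: 0.339
grip_force: 30.0
```

carry_out(
  series=[
    [-0.2,-0.02,0.3,0],
    [-0.2,-0.02,0.3,0],
    [-0.2,-0.02,0.3,0],
    [0,0,0,0],
    [0,0,0,0],
  ],
)

```text
t: 6.8
eef_pos: [455.3, -3.2, 390.7]
tcp_rot: [-3.142, 0.001, -3.015]
ft_force: [-0.5, -0.4, -3.7]
opening: 0.34
grip_force: 30.0
```

```bash
python3 - <<'E'
from h import *
a=env.read_camera("side")[60:300,180:430,::-1]
cv2.imwrite("pics/g2.png",cv2.resize(a,None,fx=2,fy=2,interpolation=2));s=env.state();print(s["eef_pos"],s["ft_force"],s["opening"],s["joints"])
E
```

```text
[455.39158409  -3.18174719 390.15033188] [-0.79168155 -0.24896634 -4.80207761] 0.338101103107541 [-1.52285483e-01  9.38002500e-02  1.66436410e+00  1.38011759e-04
  1.38392698e+00 -1.85006934e+00]
```

View pics/g2.png

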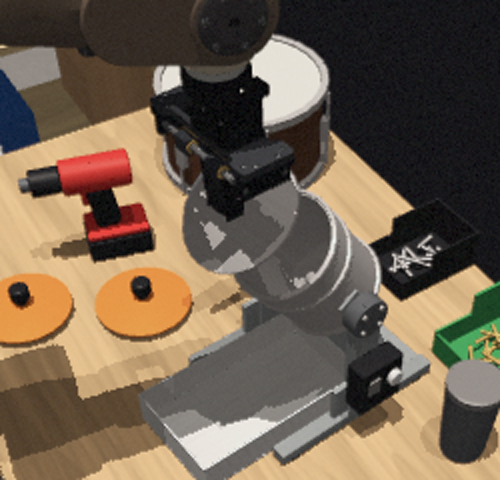

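The lid is off and held by the knob at crop (225,210), still tilted like the barrel. Carrying it to the mat centre, about (472,-397).

carry_out(
  series=[
    [0.02,-0.3,0,-0.2],
    [0.02,-0.5,0,-0.45],
    [0.02,-0.55,0,-0.45],
    [0.02,-0.55,0,-0.45],
    [0.02,-0.55,0,-0.45],
  ],
)

```text
t: 7.35
eef_pos: [460.6, -126.7, 389.6]
tcp_rot: [3.141, -0.002, 3.058]
ft_force: [1.4, -0.3, -3.5]
opening: 0.339
grip_force: 30.0
```

carry_out(
  series=[
    [0.02,-0.55,0,-0.45],
    [0.02,-0.55,0,-0.45],
    [0.02,-0.55,0,-0.45],
    [0.02,-0.55,0,-0.45],
    [0.02,-0.55,0,-0.45],
  ],
)

```text
t: 7.85
eef_pos: [465.6, -264.4, 389.4]
tcp_rot: [3.141, -0.002, 2.822]
ft_force: [-0.4, 0.2, -4.5]
opening: 0.342
grip_force: 30.0
```

carry_out(
  series=[
    [0.03,-0.55,0,-0.45],
    [0.03,-0.55,0,-0.45],
    [0.03,-0.55,0,-0.45],
    [0.03,-0.5,0,-0.45],
    [0.03,-0.53,0,-0.2],
  ],
)

```text
t: 8.35
eef_pos: [473.1, -398.4, 389.1]
tcp_rot: [3.141, -0.002, 2.612]
ft_force: [-0.2, 0.1, -4.0]
opening: 0.343
grip_force: 30.0
```

carry_out(
  series=[
    [0,0,-0.4,0],
    [0,0,-0.6,0],
    [0,0,-0.6,0],
    [0,0,-0.6,0],
    [0,0,-0.6,0],
  ],
)

```text
t: 8.85
eef_pos: [472.8, -397.0, 248.0]
tcp_rot: [3.141, -0.002, 2.614]
ft_force: [0.9, 0.2, -3.3]
opening: 0.337
grip_force: 30.0
```

carry_out(
  series=[
    [0,0,-0.6,0],
    [0,0,-0.6,0],
    [0,0,-0.6,0],
    [0,0,-0.6,0],
    [0,0,-0.4,0],
  ],
)

```text
t: 9.35
eef_pos: [472.3, -396.4, 107.1]
tcp_rot: [3.14, -0.004, 2.614]
ft_force: [0.2, 0.1, -3.7]
opening: 0.342
grip_force: 30.0
```

```bash
python3 - <<'E'
from h import *
a=env.read_camera("side")[270:480,240:520,::-1]
cv2.imwrite("pics/g3.png",cv2.resize(a,None,fx=2,fy=2,interpolation=2));s=env.state();print(s["eef_pos"],s["ft_force"],s["opening"],s["joints"])
E
```

```text
[ 471.54024362 -395.68464666  104.63835769] [-0.11304969  1.02678455 -6.85438444] 0.33870358861284805 [-8.05458012e-01  6.03973622e-01  1.68603866e+00  1.33593116e-04
  8.59095863e-01 -1.84889387e+00]
```

View pics/g3.png

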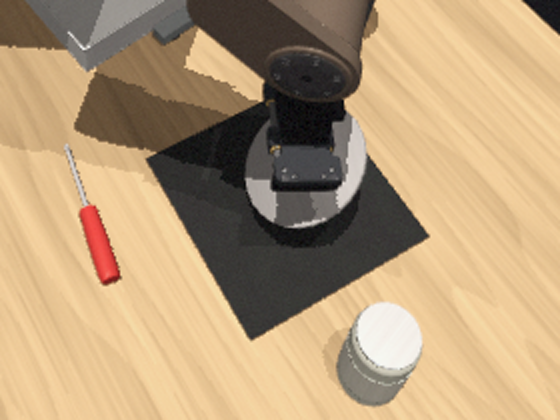

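The lid hangs tilted over the mat, its flange at crop (305,165) and the mat corners well outside it. Lowering slowly.

carry_out(
  series=[
    [0,0,-0.14,0],
    [0,0,-0.14,0],
    [0,0,-0.14,0],
    [0,0,-0.14,0],
    [0,0,-0.1,0],
  ],
)

```text
t: 9.9
eef_pos: [473.0, -397.2, 77.4]
tcp_rot: [3.142, 0.0, 2.614]
ft_force: [0.7, 0.2, -3.8]
opening: 0.342
grip_force: 30.0
```

carry_out(
  series=[
    [0,0,-0.06,0],
    [0,0,-0.06,0],
    [0,0,-0.06,0],
    [0,0,-0.06,0],
    [0,0,-0.06,0],
  ],
)

```text
t: 10.4
eef_pos: [474.5, -398.6, 64.3]
tcp_rot: [-3.14, 0.006, 2.614]
ft_force: [5.4, -2.6, 16.7]
opening: 0.341
grip_force: 30.0
```

carry_out(
  series=[
    [0,0,-0.05,0],
    [0,0,-0.05,0],
    [0,0,-0.05,0],
    [0,0,-0.05,0],
    [0,0,-0.05,0],
  ],
)

```text
t: 10.9
eef_pos: [477.7, -401.6, 55.0]
tcp_rot: [-3.137, 0.016, 2.614]
ft_force: [11.4, -7.5, 24.7]
opening: 0.34
grip_force: 30.0
```

carry_out(
  series=[
    [0.04,-0.024,-0.03,0],
    [0.04,-0.024,-0.03,0],
    [0.04,-0.024,-0.03,0],
    [0.04,-0.024,-0.03,0],
    [0.04,-0.024,-0.03,0],
  ],
)

```text
t: 11.4
eef_pos: [485.0, -405.2, 44.8]
tcp_rot: [-3.14, 0.007, 2.614]
ft_force: [3.3, -2.1, 4.8]
opening: 0.331
grip_force: 30.0
```

carry_out(
  series=[
    [0.02,-0.012,-0.03,0],
    [0.02,-0.012,-0.03,0],
    [0.01,0,-0.03,0],
    [0,0,-0.03,0],
    [0,0,-0.03,0],
  ],
)

```text
t: 11.9
eef_pos: [484.9, -403.7, 34.7]
tcp_rot: [3.141, -0.002, 2.614]
ft_force: [-2.5, 2.2, 2.0]
opening: 0.136
grip_force: 3.7
```

```bash
python3 - <<'E'
from h import *
a=env.read_camera("side")[270:480,240:520,::-1]
cv2.imwrite("pics/g4.png",cv2.resize(a,None,fx=2,fy=2,interpolation=2));s=env.state();print(s["eef_pos"],s["ft_force"],s["moment"],s["opening"])
E
```

```text
[ 484.70410444 -403.65955459   34.45665067] [-1.92323778  1.19194596 -0.45741473] [ 0.20446331  0.30967128 -0.05602615] 0.08461218089173426
```

View pics/g4.png

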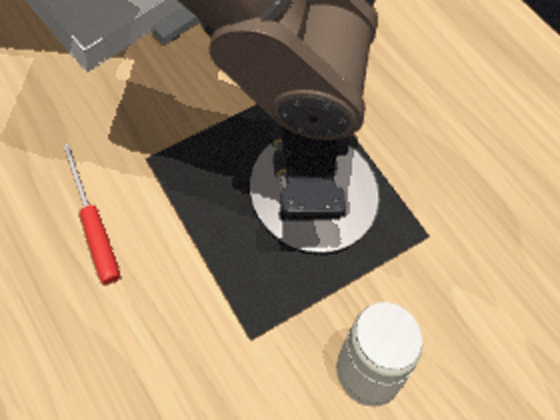

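The lid lies flat around crop (315,195). The fingers slipped off the knob during the last few millimetres and now touch it from one side. Backing off sideways, then up.

carry_out(
  series=[
    [-0.08,0.05,0,0],
    [-0.08,0.05,0,0],
    [-0.08,0.05,0.1,0],
    [0,0,0.3,0],
    [0,0,0.5,0],
  ],
)

```text
t: 12.45
eef_pos: [473.0, -396.6, 80.7]
tcp_rot: [3.141, -0.002, 2.614]
ft_force: [-0.2, 0.2, 1.1]
opening: 0.005
grip_force: 0.0
```

carry_out(
  series=[
    [0,0,0.8,0],
    [0,0.3,0.8,0.4],
    [0,0.8,0.8,0.4],
    [0,0.8,0.8,0.4],
    [0,0.8,0.8,0.4],
  ],
)

```text
t: 12.95
eef_pos: [472.9, -274.5, 269.1]
tcp_rot: [-3.141, 0.002, 2.783]
ft_force: [0.2, -0.4, 0.5]
opening: 0.004
grip_force: 0.0
```

carry_out(
  series=[
    [0,0.8,0.8,0.4],
    [0,0.8,0.8,0.4],
    [0,0.8,0.2,0.4],
    [0,0.8,0,0.4],
    [0,0.8,0,0.4],
  ],
  fingers=-0.1,
)

```text
t: 13.45
eef_pos: [472.8, -83.5, 348.9]
tcp_rot: [-3.141, 0.003, 2.993]
ft_force: [0.5, 0.5, -0.2]
opening: 0.367
grip_force: 0.0
```

```bash
python3 - <<'E'
from h import *
i=env.read_camera("side")[:,:,::-1];j=env.read_camera("top")[:,:,::-1]
a=cv2.resize(i[270:440,290:490],None,fx=2,fy=2,interpolation=2)
b=cv2.resize(j[190:300,340:510],None,fx=2.3,fy=2.3,interpolation=2)
c=np.zeros((340,800,3),np.uint8);c[:,:400]=a;c[:b.shape[0],405:405+b.shape[1]]=b
cv2.imwrite("pics/g5.png",c);s=env.state();print(s["eef_pos"],s["tcp_rot"],s["ft_force"],s["opening"])
for c in("side","top"):
    for l in("knob","lid"):print(c,l,[(round(d["position"][1]*640,1),round(d["position"][0]*480,1),round(d["conf"],2)) for d in env.look_for(c,l)[:4]])
E
```

```text
[472.69674985 -81.54932644 348.78764153] [3.14114483e+00 2.34184614e-03 2.99602761e+00] [ 0.02083831 -0.73843627  0.19901465] 0.45311962702423925
side knob [(251.1, 210.0, 0.94), (190.9, 215.6, 0.92), (398.3, 369.2, 0.62)]
side lid [(250.2, 210.0, 0.72), (397.6, 364.2, 0.6), (192.6, 214.6, 0.57)]
top knob [(196.7, 310.5, 0.91), (218.0, 261.4, 0.85), (419.2, 234.0, 0.76)]
top lid [(219.8, 259.7, 0.93), (192.9, 314.7, 0.76), (420.8, 232.5, 0.73)]
```

View pics/g5.png

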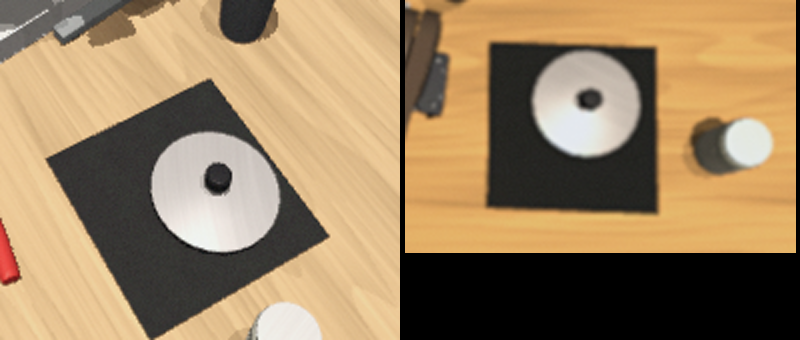

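The crop shows the grey lid flat on the mat with its knob up: side crop (215,190), top crop (586,103). A dark mat strip shows all round it. I'll check the margin and the drum's height, then go to the handwheel.

```bash
python3 - <<'E'
from h import *
print("lid edge",onz("top",(418.7,190+48/2.3),17).round(1),"mat edge",onz("top",(418.7,190+44/2.3),4).round(1),onz("top",(340+(641-405)/2.3,234),17).round(),onz("top",(340+(657-405)/2.3,234),4).round())
print("drum",tri((301,100),(130,151)))
p=np.load("p.npy")
for f in(-40,-30,0,30,60,62):
    r=np.radians(f);print(f,W(p,(-80*np.sin(r),195,191+80*np.cos(r))).round(1))
E
```

```text
lid edge [ 592.7 -420.5   17. ] mat edge [ 601.8 -423.7    4. ] [ 509. -501.   17.] [ 511. -529.    4.]
drum (array([770.81732015, 544.07323415, 169.36571621]), [np.float64(3.703092452083197), np.float64(3.7030924520833968)])
-40 [620.6 214.  252.3]
-30 [609.3 212.6 260.3]
0 [569.6 207.7 271. ]
30 [529.9 202.8 260.3]
60 [500.8 199.2 231. ]
62 [499.5 199.  228.6]
```

carry_out(
  series=[
    [0,0,0.5,0],
    [0,0,0.6,0],
    [0.3,0.7,0,0.25],
    [0.3,0.7,0,0.25],
    [0.3,0.7,0,0.25],
  ],
)

```text
t: 14.25
eef_pos: [519.0, 19.6, 402.3]
tcp_rot: [-3.142, 0.0, 3.068]
ft_force: [0.3, -0.3, 0.6]
opening: 0.554
grip_force: 0.0
```

carry_out(
  series=[
    [0.4,0.7,0,0.35],
    [0.4,0.8,0,0.35],
    [0.4,0.8,0,0.35],
    [0.4,0.8,0,0.35],
    [0.46,0.74,0,0.4],
  ],
)

```text
t: 14.75
eef_pos: [622.5, 212.4, 402.0]
tcp_rot: [3.142, -0.0, -3.025]
ft_force: [0.3, -1.2, -0.2]
opening: 0.549
grip_force: 0.0
```

carry_out(
  series=[
    [0,0,0,0],
    [0,0,0,0],
    [0,0,0,0],
    [0,0,0,0],
    [0,0,0,0],
  ],
)

```text
t: 15.25
eef_pos: [621.3, 210.8, 402.6]
tcp_rot: [3.141, 0.001, -3.026]
ft_force: [-0.2, -0.0, 1.4]
opening: 0.55
grip_force: 0.0
```

carry_out(
  series=[
    [0,0.06,-0.6,0],
    [0,0,-0.6,0],
    [0,0,-0.6,0],
    [0,0,-0.4,0],
    [0,0,-0.2,0],
  ],
)

```text
t: 15.75
eef_pos: [620.9, 214.3, 280.5]
tcp_rot: [-3.141, -0.002, -3.026]
ft_force: [-1.1, -0.6, -0.4]
opening: 0.55
grip_force: 0.0
```

carry_out(
  series=[
    [0,0,-0.2,0],
    [0,0,-0.2,0],
    [0,0,-0.2,0],
    [0,0,0,0],
    [0,0,0,0],
  ],
)

```text
t: 16.25
eef_pos: [621.6, 214.9, 252.2]
tcp_rot: [3.141, 0.0, -3.025]
ft_force: [-0.2, -0.4, 0.7]
opening: 0.553
grip_force: 0.0
```

carry_out(
  series=[
    [0,0,0,0],
    [0,0,0,0],
    [0,0,0,0],
    [0,0,0,0],
    [0,0,0,0],
  ],
  fingers=1,
)

```text
t: 16.75
eef_pos: [621.5, 214.2, 252.0]
tcp_rot: [-3.14, 0.0, -3.025]
ft_force: [2.2, -24.8, 2.4]
opening: 0.186
grip_force: 12.4
```

carry_out(
  series=[
    [0,0,0,0],
    [0,0,0,0],
    [0,0,0,0],
    [0,0,0,0],
    [0,0,0,0],
  ],
)

```text
t: 17.25
eef_pos: [621.7, 213.0, 252.0]
tcp_rot: [-3.139, -0.0, -3.025]
ft_force: [0.8, -10.6, 1.1]
opening: 0.164
grip_force: 30.0
```

carry_out(
  series=[
    [-0.087,-0.04,0.069,0],
    [-0.092,-0.011,0.062,0],
    [-0.096,-0.012,0.056,0],
    [-0.1,-0.012,0.049,0],
    [-0.103,-0.013,0.042,0],
  ],
)

```text
t: 17.75
eef_pos: [598.6, 210.1, 264.4]
tcp_rot: [-3.141, 0.001, -3.025]
ft_force: [11.2, -0.1, -14.6]
opening: 0.16
grip_force: 30.0
```

carry_out(
  series=[
    [-0.105,-0.013,0.034,0],
    [-0.108,-0.013,0.027,0],
    [-0.109,-0.013,0.019,0],
    [-0.11,-0.014,0.012,0],
    [-0.111,-0.014,0.004,0],
  ],
)

```text
t: 18.25
eef_pos: [572.4, 206.9, 269.9]
tcp_rot: [-3.141, 0.004, -3.025]
ft_force: [16.1, 0.4, -11.3]
opening: 0.16
grip_force: 30.0
```

carry_out(
  series=[
    [-0.111,-0.014,-0.004,0],
    [-0.11,-0.014,-0.012,0],
    [-0.109,-0.013,-0.019,0],
    [-0.108,-0.013,-0.027,0],
    [-0.105,-0.013,-0.034,0],
  ],
)

```text
t: 18.75
eef_pos: [546.8, 203.7, 267.5]
tcp_rot: [-3.142, 0.01, -3.025]
ft_force: [15.5, -1.5, 6.1]
opening: 0.161
grip_force: 30.0
```

carry_out(
  series=[
    [-0.103,-0.013,-0.042,0],
    [-0.1,-0.012,-0.049,0],
    [-0.096,-0.012,-0.056,0],
    [-0.092,-0.011,-0.062,0],
    [-0.087,-0.011,-0.069,0],
  ],
)

```text
t: 19.25
eef_pos: [522.5, 200.7, 255.4]
tcp_rot: [-3.141, 0.011, -3.025]
ft_force: [7.1, -4.4, 19.5]
opening: 0.161
grip_force: 30.0
```

carry_out(
  series=[
    [-0.082,-0.01,-0.075,0],
    [-0.077,-0.01,-0.08,0],
    [-0.071,-0.009,-0.086,0],
    [-0.065,-0.008,-0.09,0],
    [-0.059,-0.007,-0.095,0],
  ],
)

```text
t: 19.75
eef_pos: [503.8, 198.4, 233.3]
tcp_rot: [-3.141, 0.008, -3.025]
ft_force: [2.7, -5.0, 18.3]
opening: 0.167
grip_force: 30.0
```

carry_out(
  series=[
    [-0.052,-0.006,-0.099,0],
    [-0.045,-0.005,-0.102,0],
    [0,0,0,0],
    [0,0,0,0],
    [0,0,0,0],
  ],
)

```text
t: 20.25
eef_pos: [498.1, 197.6, 222.1]
tcp_rot: [-3.141, 0.004, -3.025]
ft_force: [1.0, -5.2, 10.1]
opening: 0.16
grip_force: 30.0
```

```bash
python3 - <<'E'
from h import *
i=env.read_camera("side")[:,:,::-1];j=env.read_camera("top")[:,:,::-1]
a=cv2.resize(i[110:310,220:420],None,fx=2.2,fy=2.2,interpolation=2)
b=cv2.resize(j[150:300,220:370],None,fx=2.3,fy=2.3,interpolation=2)
c=np.zeros((440,800,3),np.uint8);c[:,:440]=a;c[:b.shape[0],445:445+b.shape[1]]=b
cv2.imwrite("pics/g6.png",c);s=env.state();print(s["eef_pos"],s["ft_force"])
for c in("side","top"):
    print([(d["position"],d["conf"]) for d in env.look_for(c,"lug1")])
E
```

```text
[498.07926209 197.6177455  222.09203746] [ 1.15227705 -5.72800818  9.94178216]
[([0.5723, 0.4411], 0.57)]
[([0.5869, 0.4823], 0.64), ([0.5567, 0.4792], 0.63), ([0.5748, 0.4684], 0.44)]
```

View pics/g6.png

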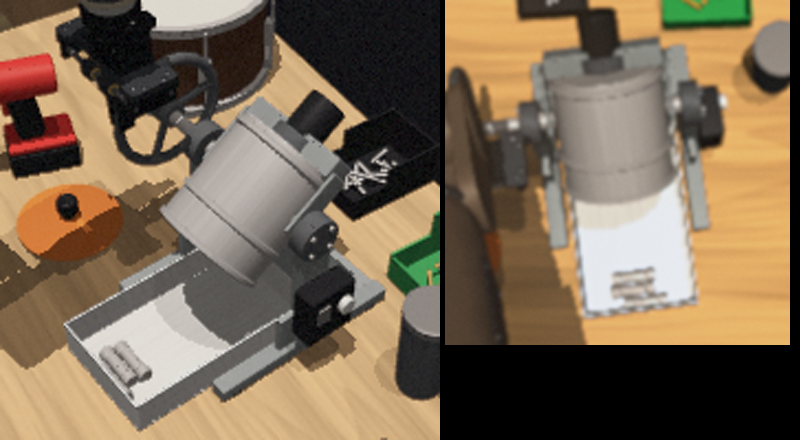

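The barrel is tipped mouth-down, and the lugs lie in the tray at side crop (125,362) and top crop (640,285). Pushing on to make sure it's at the stop.

carry_out(
  series=[
    [-0.038,-0.005,-0.105,0],
    [-0.03,-0.004,-0.107,0],
    [0,0,0,0],
    [0,0,0,0],
    [0,0,0,0],
  ],
)

```text
t: 20.95
eef_pos: [494.4, 197.2, 211.3]
tcp_rot: [-3.141, 0.003, -3.025]
ft_force: [-0.0, -5.1, 9.4]
opening: 0.165
grip_force: 30.0
```

carry_out(
  series=[
    [-0.024,-0.003,-0.11,0],
    [-0.018,-0.002,-0.11,0],
    [0,0,0,0],
    [0,0,0,0],
    [0,0,0,0],
  ],
)

```text
t: 21.45
eef_pos: [494.2, 197.2, 202.8]
tcp_rot: [-3.141, 0.01, -3.025]
ft_force: [0.4, -7.0, 29.5]
opening: 0.164
grip_force: 30.0
```

carry_out(
  series=[
    [-0.012,-0.002,-0.11,0],
    [-0.006,-0.001,-0.11,0],
    [0,0,0,0],
    [0,0,0,0],
    [0,0,0,0],
  ],
)

```text
t: 21.95
eef_pos: [494.4, 197.2, 192.7]
tcp_rot: [-3.142, 0.013, -3.025]
ft_force: [2.6, -7.6, 36.2]
opening: 0.162
grip_force: 30.0
```

The force has risen to 36 N with the rim no longer turning, so the barrel is at its stop. Releasing and lifting straight up.

carry_out(
  series=[
    [0,0,0,0],
    [0,0,0,0],
    [0,0,0,0],
    [0,0,0,0],
    [0,0,0,0],
  ],
  fingers=-0.1,
)

```text
t: 22.45
eef_pos: [491.6, 197.5, 190.8]
tcp_rot: [3.141, 0.005, -3.025]
ft_force: [-7.9, -3.1, 23.8]
opening: 0.52
grip_force: 0.0
```

carry_out(
  series=[
    [0,0,0,0],
    [0,0,0.2,0],
    [0,0,0.4,0],
    [0,0,0.8,0],
    [0,0,0.8,0],
  ],
)

```text
t: 22.95
eef_pos: [490.0, 197.1, 299.2]
tcp_rot: [-3.142, -0.001, -3.025]
ft_force: [0.5, -0.0, -0.0]
opening: 0.55
grip_force: 0.0
```

carry_out(
  series=[
    [0,0,0.8,0],
    [0,0,0.8,0],
    [-0.6,0.5,0.3,0],
    [-0.6,0.8,0,0],
    [-0.6,0.8,0,0],
  ],
)

```text
t: 23.45
eef_pos: [399.3, 302.9, 393.9]
tcp_rot: [3.141, 0.001, -3.027]
ft_force: [0.8, 0.8, -0.2]
opening: 0.547
grip_force: 0.0
```

carry_out(
  series=[
    [-0.6,0.8,0,0],
    [-0.2,0.8,0,0],
    [0,0.8,0,0],
    [0,0.8,0,0],
    [0,0.4,0,0],
  ],
)

```text
t: 23.95
eef_pos: [359.7, 484.8, 392.6]
tcp_rot: [-3.142, -0.001, -3.023]
ft_force: [-0.8, -0.6, 0.0]
opening: 0.548
grip_force: 0.0
```

```bash
python3 - <<'E'
from h import *
i=env.read_camera("side")[:,:,::-1];j=env.read_camera("top")[:,:,::-1]
a=cv2.resize(i[110:440,160:480],None,fx=1.3,fy=1.3,interpolation=2)
b=cv2.resize(j[150:330,140:520],None,fx=1.0,fy=1.0,interpolation=2)
t=cv2.resize(j[240:295,265:340],None,fx=4,fy=4,interpolation=2)
c=np.zeros((430,800,3),np.uint8);c[:429,:416]=a;c[:180,420:800]=b;c[190:410,440:740]=t
cv2.imwrite("pics/g7.png",c);s=env.state();print(s["eef_pos"],s["ft_force"],s["t"])
d=j[195:290,365:460]; m=(d.min(2)>110)&(d.max(2).astype(int)-d.min(2)<30);print("lid px",cv2.minEnclosingCircle(np.argwhere(cv2.morphologyEx(m.astype(np.uint8),cv2.MORPH_OPEN,np.ones((3,3))))[:,::-1].astype(np.float32)))
E
```

```text
[359.85499212 484.20657358 392.06730187] [ 0.24534921 -0.48579087 -0.26871336] 24.05
lid px ((53.24449157714844, 39.95814895629883), 23.307466506958008)
```

View pics/g7.png

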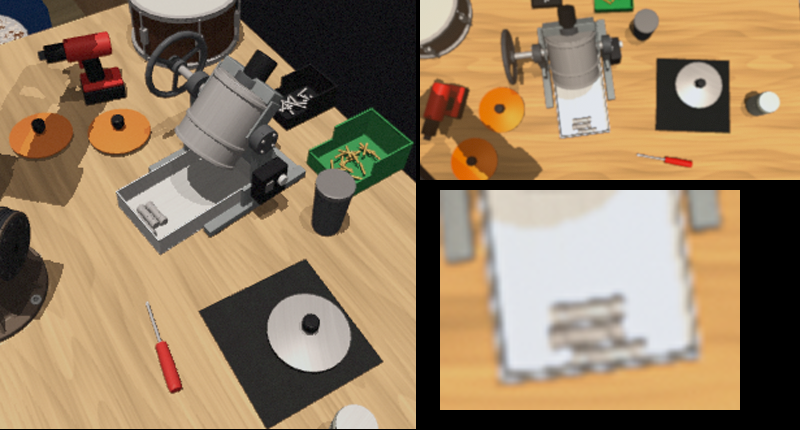

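The picture shows three lugs lying in the tray at inset (590,325), the barrel tipped mouth-down, and the lid flat on the mat. The bystanders are where they were. Handing in.

```bash
python3 -c "
from cell import env
print(env.job_done())"
```

```text
the job is handed in; nothing more can be done
None
```

The job is handed in (no verdict came back): the lid lies flat, knob up, on the mat with about 9 mm to spare (the fingers slipped off the knob as it settled), the barrel is tipped to its stop, all three lugs are in the tray, and nothing else moved.

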